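Hold a spring clip gaping round the edge of a recipe card

ROBOT

A 6-joint arm with a two-finger parallel gripper is mounted at the origin on a cart in front of the work surface, level with it; the furniture and walls round the work are solid. World frame = base frame: x ahead of the robot, y to its left, z up, the work surface at z = 0. Lengths are in m, angles in rad, forces in N, time in s.
With the tool pointing down it reaches from about 0.25 to 0.85 m from the base axis. Payload 12.5 kg.
Tool frame: the origin (TCP) lies where the fingers leave the gripper's body, on its centre line; the fingertips stand 84 mm ahead of it and the grasp point (between the pads) lies 65 mm ahead of it; z points along the fingers, y is the line along which they close (so a half turn about z gives the same grasp; the last joint's range is limited). The gripper opens to 93 mm and grips with 3 to 60 N. Pads are 15 mm wide; open, the fingers measure 128 mm over their backs; the gripper's body (75 mm by 188 mm) begins 65 mm behind the grasp point.
Start: joints at [-0.085, 0.351, 1.652, -0, 1.139, -0.085], TCP at [0.55, 0, 0.303] pointing down, gripper open.
Joint ranges: [-2.75, 2.75], [-0.79, 2.1], [0.01, 2.65], [-1.57, 4.71], [0.07, 3.14], [-2.87, 2.87]. Speed limits (rad/s): [2.22, 2.22, 2.79, 3.14, 3.14, 3.14].

INTERFACE

Orientations are given as a unit quaternion [w, x, y, z].
In Python, from plant import telemetry, snapshot, calibration, job gives the robot as it stands.
- The arm moves only by the tool jog_arm, never from a script. Its argument "steps" is a list that holds one entry, the list of rows, each a list of 5 numbers: the closure, from -1 (fully open) to 1 (shut), so that 0 is half open, then the shift along the tool's x, y, z each as a share of 0.1 m, from -1 to 1, then the turn about the tool's z as a share of 360 degrees, from -1 to 1. A call has 1 to 12 rows; each row shifts and turns the commanded pose from where the row before left it, along the tool's axes as they then stand; what a row does not reach is not made up. A row lasts 1/10 s, in which the tool goes at most 50 mm and 8.59 degrees, less where a joint would pass 70% of its speed; a pose out of reach is approached as far as the arm can. A call with a number of a shift or a turn outside -1 to 1 is refused whole. A call with a gripper value outside its range is refused whole. The fingers move at their own pace and stop on an object; the grip force is fixed at half the most. Time passes only in rows, so rows that do not move let the fingers close. It gives the time, the measured TCP pose, the force, the opening and the grip force at its end, in the units of the state.
- telemetry.read_state(): the state, without advancing time (a new reading comes with each control period).
- snapshot(name): name is "scene" or "side" or "wrist"; returns the picture (480x640x3 uint8, red, green, blue); there is no depth.
- calibration(name): a dict with "intrinsics" (3x3 intrinsics, pixels), "R" (3x3) and "t" (3): a world point X has camera coordinates R X + t. Camera axes: x right, y down, z forward; pixel columns grow to the right and rows downward; lengths in m; the calibration is good to about 2 mm. The wrist camera is an equidistant fisheye: a pixel r from the principal point sees the ray r / f radians off the axis. A picture is of the moment at which its call begins: read the wrist's pose just before it. calibration takes no time and is no camera call; for the wrist camera it gives the pose at the moment of the call.
- job.finish_job(): hands the job in; it is judged then, once.
The state is a dict: "time_s": time; "q": joint angles; "joint_vel": joint speeds; "effort": joint torques, N m; "ee_pos": TCP position; "tcp_rot": TCP orientation; "ft_force": force on the tool from outside, world axes, zero at the start; "ft_torque": the same for the moment, N m; "width": finger opening in m; "gripper_force": force on a finger pad.
Only numpy, scipy, OpenCV 4.12 (cv2) and the standard library are available. Lean on these libraries where they do the work, as an engineer would, in place of code of your own. Each camera call takes 0.05 s, during which the arm holds its last target. There are 200 camera calls.

TASK

Take the blue spring clip from above by its two levers, squeeze them fully together so that its jaws gape wide, lift it off the worktop and bring the open jaws round the upright side edge of the recipe card, level with the blue band printed there, so that a second card could be slipped in. Keep the clip on its side as you found it, pointing straight in along the card, with the card's edge well inside the jaws, midway between them, and neither clip nor gripper touching the card; finish while still holding the clip squeezed open there, not letting go. Do not shift the card stand, the red clip, the salt shaker or the mug.

Things in the scene. Friction and masses are not known exactly. Their poses are not given: they have to be found in the camera images.
- clip_blue_grip (a point): Blue clip: where to squeeze, midway between its two flat upright levers, half-way up (18 mm), 31 mm behind the hinge pin. Width over the levers here: 35 mm shut (42 mm at the rear ends, 13 mm farther back), 18 mm wide open, where they meet a stop with outer faces parallel. Each needs 4 N to start, 8 N at the stop; a 20 N grip holds it open. Axes as clip_blue.
- clip_blue: Blue plastic spring clip (like a bag clip), 86 mm long, lying on its side, 36 mm high, 60 g: two arms on an upright steel pin. Squeezing the levers opens the jaws; let go, it snaps shut. Origin: foot of the pin. x from the levers towards the jaw lips (the way it points), y to its left arm, z up along the pin.
- clip_blue_mouth (a point): Blue clip: where the jaw lips meet when shut, 42 mm ahead of the pin, 73 mm ahead of clip_blue_grip, half-way up (18 mm). Axes as clip_blue. It stays midway between the open lips: wide open, the clear gap is about 20 mm at the lips, 41 mm ahead of the pin, and 18 mm at 25 mm ahead of the pin.
- clip_blue_left (a joint): Blue clip, left arm: angle about the hinge pin, 0 rad shut, 0.26 rad wide open (stop).
- clip_blue_right (a joint): Blue clip, right arm: the same, 0 shut to 0.26 rad wide open; the two arms open equally.
- card_edge (a point): Blue band's centre on the card's upright side edge, mid-thickness, 75 mm above the worktop; the band is 36 mm high, 16 mm wide. Stiff white card, 150 mm wide, 100 mm high, 3 mm thick, its top 112 mm up. Axes: y along the card, from this edge into the card (the clip's x must point this way); x square to its face; z up.
- card_stand: Loose oak stand, 60 x 160 mm, 21 mm high, 0.9 kg, with the recipe card upright in it; origin under its centre, on the worktop; axes as card_edge.
- clip_red_grip (a point): A second clip like the blue one, but red, to be left alone. This point and its axes as clip_blue_grip.
- salt_center (a point): Salt shaker, 44 mm in diameter, 90 mm high; its centre, 45 mm up. A bystander.
- tea_mug: White mug, 78 mm wide, 110 mm with its handle, 97 mm high; origin at its underside. A bystander.

How it is judged:
By the outcome, as a careful person would: the job done as asked, in the order asked, and still so for the second after the job is handed in, while the arm keeps its last pose, push and grip.
It also fails if it takes over 38 s, if anything falls off the work surface, if the arm or the gripper's body presses on something with over 40 N, if the wrist force passes 120 N, or if a joint passes its speed limit or range.

## Working session

There is one attempt and no reset: what is moved stays moved. The work goes in short steps, Python scripts to look and compute and a tool call to move; the robot and the scene stay as the last step left them, time stands still between calls to the robot, and variables do not carry over. Pictures are saved under pics/ and viewed, at most 10 in all, crops included, and the job is handed in when it is done.

Besides the shell and the picture viewer there is one more tool, called after ">>>" as a command line: name --argument value ..., lists and objects as JSON in quotes. jog_arm: Moves the arm, as the interface text tells. Shift numbers are shares of 0.1 m and turn numbers shares of 360 degrees, none past 1 either way. Its arguments: {"type":"object","properties":{"steps":{"type":"array"}},"required":["steps"]}

```bash
mkdir -p pics
cat > h.py <<'E'
import numpy as np, cv2
from plant import telemetry, snapshot, calibration, job
def ray(c,uv,fish=False):
    K,R,t=[np.array(c[k],float) for k in("intrinsics","R","t")]
    p=np.array([(uv[0]-K[0,2])/K[0,0],(uv[1]-K[1,2])/K[1,1]])
    if fish:
        r=np.linalg.norm(p); d=np.r_[p/max(r,1e-9)*np.sin(r),np.cos(r)]
    else: d=np.r_[p,1]
    return -R.T@t, R.T@d/np.linalg.norm(d)
def onz(c,uv,z,fish=False):
    o,d=ray(c,uv,fish); return o+d*(z-o[2])/d[2]
def tri(rays):
    A=sum(np.eye(3)-np.outer(d,d) for o,d in rays); b=sum((np.eye(3)-np.outer(d,d))@o for o,d in rays)
    return np.linalg.solve(A,b)
def proj(c,X,fish=False):
    K,R,t=[np.array(c[k],float) for k in("intrinsics","R","t")]
    p=R@np.asarray(X)+t
    if fish:
        r=np.hypot(p[0],p[1]);th=np.arctan2(r,p[2]);q=p[:2]/max(r,1e-9)*th
    else:q=p[:2]/p[2]
    return np.array([K[0,0]*q[0]+K[0,2],K[1,1]*q[1]+K[1,2]])
def save(n,im): cv2.imwrite(f"pics/{n}.png",im[:,:,::-1])
E
python3 - <<'E'
from h import *
for n in("scene","side","wrist"):
    c=calibration(n); im=snapshot(n); save(n+"0",im); np.save(n+"0.npy",im)
    print(n,np.round(c["intrinsics"],1).tolist(),"pos",np.round(-np.array(c["R"]).T@c["t"],3),"fwd",np.round(c["R"][2],2))
s=telemetry.read_state();print(s["ee_pos"],s["tcp_rot"],s["time_s"],s["width"])
E
```

```text
scene [[623.2, 0.0, 320.9], [0.0, 623.2, 238.5], [0.0, 0.0, 1.0]] pos [-0.262  0.988  0.663] fwd [ 0.63 -0.64 -0.44]
side [[490.8, 0.0, 322.4], [0.0, 490.8, 236.2], [0.0, 0.0, 1.0]] pos [0.241 1.036 0.586] fwd [ 0.33 -0.83 -0.45]
wrist [[371.6, 0.0, 316.2], [0.0, 371.6, 248.0], [0.0, 0.0, 1.0]] pos [0.549 0.072 0.384] fwd [-0.   -0.26 -0.97]
[5.49809288e-01 4.77110339e-05 3.02337348e-01] [-3.26407719e-04  7.07085287e-01  7.07128140e-01 -2.90112709e-04] 0.15 0.09320165937883299
```

View pics/scene0.png

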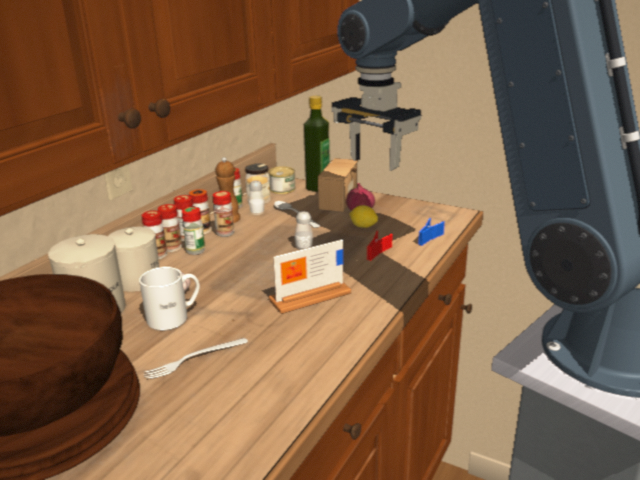

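View pics/side0.png

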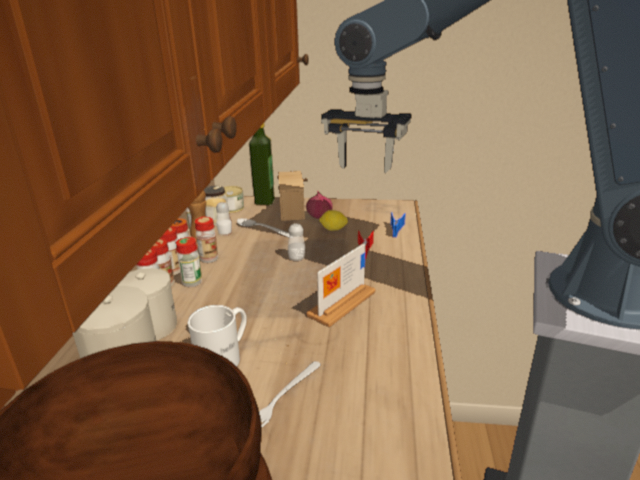

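View pics/wrist0.png

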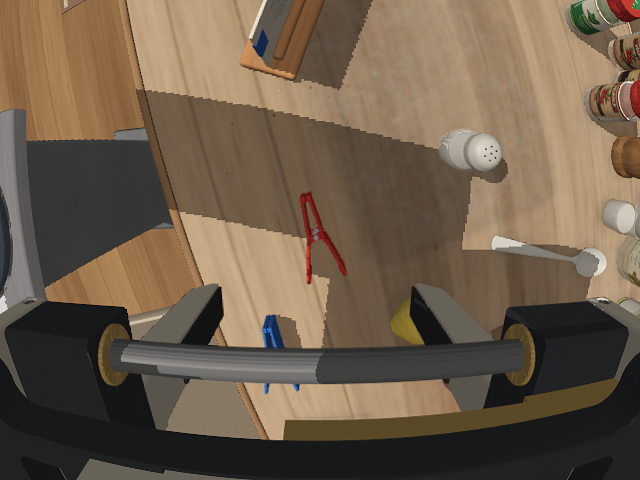

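The scene view shows the blue clip near (430,232), the red clip at (380,245), and the card's blue band at (340,257). The wrist view shows the blue clip at about (270,320–390), partly hidden and with its levers towards the bottom. In that view the band is at (262,40), the red clip at (315,235) and the salt shaker at (470,150).

```bash
cat >> h.py <<'E'
def blobs(im,col="blue",amin=15):
    h=cv2.cvtColor(im,cv2.COLOR_RGB2HSV)
    m=cv2.inRange(h,(105,130,60),(125,255,255)) if col=="blue" else cv2.inRange(h,(0,190,90),(6,255,255))|cv2.inRange(h,(174,190,90),(180,255,255))
    n,l,s,c=cv2.connectedComponentsWithStats(m)
    return [(s[i],c[i],l==i) for i in range(1,n) if s[i][4]>=amin]
E
python3 - <<'E'
from h import *
band=[]
for n in("scene","side","wrist"):
    im=np.load(n+"0.npy");c=calibration(n)
    for s,ce,m in blobs(im): print(n,s,ce.round(1))
    b=blobs(im)
    if n=="wrist":
        for s,ce,m in b:
            print("w z.036",onz(c,ce,.036,True).round(3),"z.075",onz(c,ce,.075,True).round(3))
    else:
        for s,ce,m in b: print(n,onz(c,ce,.018).round(3),onz(c,ce,.075).round(3))
E
```

```text
scene [419 219  25  26 337] [430.2 232.1]
scene [337 250   6  15  84] [339.5 256.8]
scene [ 0.496 -0.153  0.018] [ 0.429 -0.052  0.075]
scene [0.573 0.085 0.018] [0.499 0.165 0.075]
side [391 215  14  21 131] [397.1 224.9]
side [361 254   4  14  44] [362.3 260.9]
side [ 0.498 -0.144  0.018] [ 0.472 -0.026  0.075]
side [0.528 0.074 0.018] [0.499 0.171 0.075]
wrist [253  29  15  28 196] [261.   43.8]
wrist [263 315  21  33 466] [271.6 332.9]
wrist [265 384   4  10  29] [266.1 387.8]
wrist [294 384   5   7  28] [296.3 386.5]
w z.036 [0.497 0.176 0.036] z.075 [0.503 0.165 0.075]
w z.036 [ 0.502 -0.114  0.036] z.075 [ 0.507 -0.093  0.075]
w z.036 [ 0.492 -0.187  0.036] z.075 [ 0.498 -0.158  0.075]
w z.036 [ 0.526 -0.184  0.036] z.075 [ 0.529 -0.155  0.075]
```

>>> jog_arm --steps '[[[-1,-0.36,-0.16,0.16,0],[-1,-0.36,-0.16,0.16,0],[-1,-0.36,-0.16,0.16,0],[-1,0,0,0,0],[-1,0,0,0,0]]]'

```text
time_s: 0.65
ee_pos: [0.5018, -0.1084, 0.2546]
tcp_rot: [-0.0, 0.708, 0.706, -0.0]
ft_force: [1.7, 0.2, -0.4]
width: 0.0931
gripper_force: 0.0
```

Run:
```python
from h import *
s=telemetry.read_state();print(s["ee_pos"],s["time_s"])
c=calibration("wrist");im=snapshot("wrist");np.save("w1.npy",im);save("w1",im)
for s,ce,m in blobs(im):
    print(s,ce.round(1),onz(c,ce,.036,True).round(3),onz(c,ce,.075,True).round(3))
# clip pixels -> top plane
ys,xs=np.nonzero(np.any([m for s,ce,m in blobs(im) if s[1]>100],axis=0))
P=np.array([onz(c,(x,y),.036,True)[:2] for x,y in zip(xs,ys)])
print(P.min(0),P.max(0))
```

```text
[ 0.5018305  -0.10839499  0.25459528] 0.65
[ 303  230   44  102 1051] [319.4 278.8] [ 0.504 -0.144  0.036] [ 0.503 -0.13   0.075]
[ 0.48897864 -0.19450027] [ 0.52777187 -0.10133758]
```

View pics/w1.png

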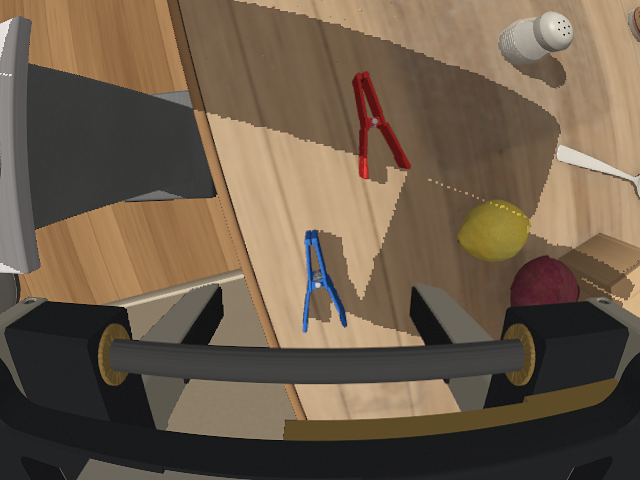

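The blue clip is fully visible: lips at about (312,231), pin head at (318,284), and rear lever ends near (305,331) and (345,325).

```bash
python3 - <<'E'
from h import *
c=calibration("wrist");im=np.load("w1.npy")
f=lambda u,v,z=.036:onz(c,(u,v),z,True)[:2]
pin=f(318,284);tip=f(312,231);L=f(305,331);R=f(345,325)
rear=(L+R)/2
print(pin,tip,L,R,np.linalg.norm(tip-pin),np.linalg.norm(rear-pin),np.linalg.norm(L-R))
for a in(tip-pin,pin-rear,tip-rear): print(np.degrees(np.arctan2(a[1],a[0])))
d=(tip-rear)/np.linalg.norm(tip-rear);print("grip",pin-.031*d, tip-.073*d)
# card from first wrist image + new scene/side
for n in("scene","side"):
    cc=calibration(n);im=snapshot(n);np.save(n+"1.npy",im)
E
python3 - <<'E'
import numpy as np,cv2
w=np.load("wrist0.npy")[0:100,230:350];w=cv2.resize(w,None,fx=4,fy=4,interpolation=0)
s=np.load("scene1.npy")[225:325,260:360];s=cv2.resize(s,(400,400),interpolation=0)
o=np.zeros((400,800,3),np.uint8);o[:,:400]=cv2.resize(w,None,fx=.8333,fy=.8333)[:400][:, :400].copy() if 0 else 0
o=np.vstack([w]);cv2.imwrite("pics/c0.png",o[:,:,::-1]);cv2.imwrite("pics/c1.png",s[:,:,::-1])
E
```

```text
[ 0.50320821 -0.14840228] [ 0.49816444 -0.10172095] [ 0.49152054 -0.1941636 ] [ 0.52763961 -0.18814345] 0.04695301505459517 0.04322348610567593 0.036617341048153396
96.16670478092112
98.47724645816001
97.27418934509653
grip [ 0.50713336 -0.17915278] [ 0.50740754 -0.17413342]
```

View pics/c1.png

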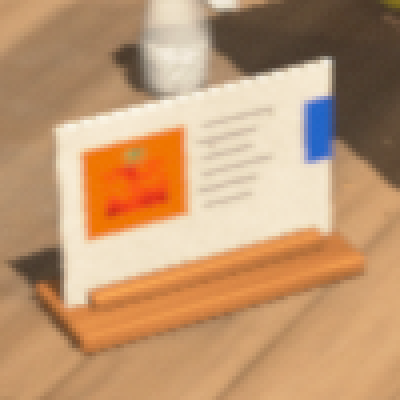

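>>> jog_arm --steps '[[[-1,0,0,0,-0.02],[-1,-0.23,-0.01,0.3,0],[-1,-0.23,-0.01,0.3,0],[-1,-0.23,-0.01,0.3,0],[-1,0,0,0.2,0],[-1,0,0,0,0],[-1,0,0,0,0]]]'

```text
time_s: 1.5
ee_pos: [0.5082, -0.1761, 0.1454]
tcp_rot: [0.0, 0.661, 0.75, 0.0]
ft_force: [0.3, 1.1, -0.0]
width: 0.0929
gripper_force: 0.0
```

Run:
```python
from h import *
s=telemetry.read_state();print(s["ee_pos"],s["tcp_rot"],s["time_s"])
c=calibration("wrist");im=snapshot("wrist");np.save("w2.npy",im);save("w2",im)
for s,ce,m in blobs(im): print(s,ce.round(1),onz(c,ce,.036,True).round(3))
c=calibration("scene");im=np.load("scene1.npy")
a=onz(c,(274.3,256.7),.112);b=onz(c,(343,239.3),.112);e=onz(c,(343.2,257.2),.075)
print(a,b,e,np.linalg.norm(a-b),np.degrees(np.arctan2(*(a-b)[1::-1])))
```

```text
[ 0.50823043 -0.17612436  0.1453739 ] [1.18026558e-04 6.60887789e-01 7.50484716e-01 8.53669760e-05] 1.5
[ 279  157   32  156 1102] [296.9 233.8] [ 0.494 -0.149  0.036]
[ 311  157   39  155 1149] [328.6 236.2] [ 0.511 -0.148  0.036]
[0.54491271 0.29892776 0.112     ] [0.49715125 0.15603656 0.112     ] [0.49238816 0.16109042 0.075     ] 0.15066204305271116 71.51776779868462
```

View pics/w2.png

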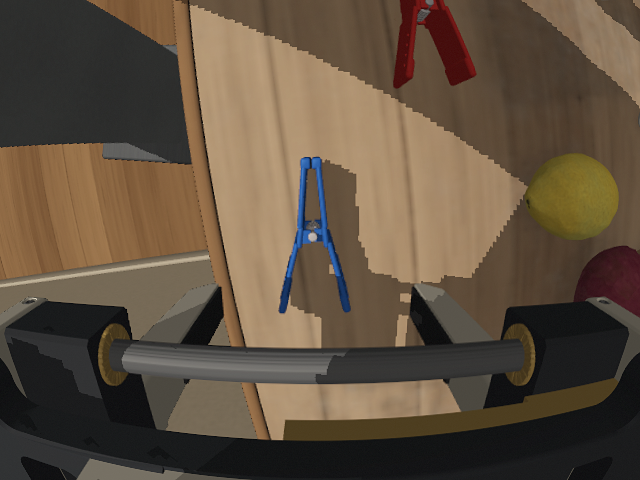

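The clip sits centred between the fingers: pin at (313,237), levers ending near (282,310) and (347,310). I'll descend and squeeze.

>>> jog_arm --steps '[[[-1,0,0,0.3,0],[-1,0,0,0.25,0],[-1,0,0,0,0],[1,0,0,0,0],[1,0,0,0,0],[1,0,0,0,0],[1,0,0,0,0],[1,0,0,0,0],[1,0,0,0,0],[1,0,0,0,0],[1,0,0,0,0],[1,0,0,0,0]]]'

```text
time_s: 2.75
ee_pos: [0.5076, -0.1768, 0.0897]
tcp_rot: [-0.0, 0.661, 0.75, -0.0]
ft_force: [0.1, -0.8, 0.9]
width: 0.0258
gripper_force: 5.8
```

Run:
```python
from h import *
s=telemetry.read_state();print(s["ee_pos"],s["tcp_rot"],s["time_s"],s["width"],s["gripper_force"],s["ft_force"])
c=calibration("wrist");im=snapshot("wrist");np.save("w3.npy",im);save("w3",im)
for s,ce,m in blobs(im): print(s,ce.round(1),onz(c,ce,.036,True).round(3))
```

```text
[ 0.50764757 -0.1768429   0.08972425] [-1.60317205e-05  6.61322491e-01  7.50101701e-01 -2.67236286e-05] 2.75 0.025840592648227738 5.828411876645987 [ 0.07841882 -0.78730393  0.94172998]
[ 316  153   31  195 2126] [332.2 247.1] [ 0.508 -0.14   0.036]
[ 277  155   35  193 2429] [291.7 246.2] [ 0.493 -0.142  0.036]
```

View pics/w3.png

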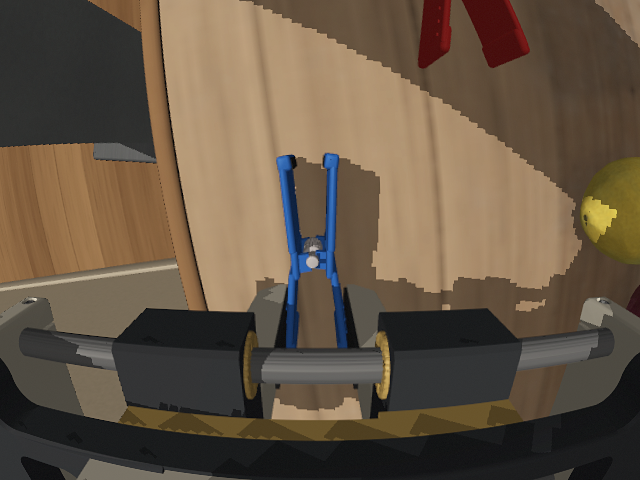

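The jaws are opening, with lips at (287,160) and (331,158) and the pin at (312,262). The fingers are still closing.

>>> jog_arm --steps '[[[1,0,0,0,0],[1,0,0,0,0],[1,0,0,0,0],[1,0,0,0,0],[1,0,0,0,0]]]'

```text
time_s: 3.3
ee_pos: [0.5077, -0.1768, 0.0898]
tcp_rot: [-0.0, 0.661, 0.75, -0.0]
ft_force: [-1.4, -0.4, 2.7]
width: 0.0171
gripper_force: 29.6
```

Run:
```python
from h import *
s=telemetry.read_state();R=None
from scipy.spatial.transform import Rotation as Ro
w,x,y,z=s["tcp_rot"];T=Ro.from_quat([x,y,z,w]);p=np.array(s["ee_pos"])
print(p,s["width"],s["gripper_force"],np.degrees(np.arctan2(*T.as_matrix()[1::-1,0])))
c=calibration("wrist");im=snapshot("wrist");np.save("w4.npy",im)
for s,ce,m in blobs(im):
    ys,xs=np.nonzero(m);k=ys<ys.min()+14
    q=onz(c,(xs[k].mean(),ys[k].mean()),.036,True);print(s,xs[k].mean(),ys[k].mean(),q.round(4),"tool",(T.inv().apply(q-p)*1e3).round(1))
```

```text
[ 0.50766153 -0.17681941  0.0897869 ] 0.017130204943405714 29.580654501972585 97.19981907615416
[ 318  153   37  195 2464] 346.6282722513089 159.82722513089004 [ 0.5092 -0.1073  0.036 ] tool [68.8 10.3 53.8]
[ 270  155   45  193 2573] 277.1292134831461 161.8370786516854 [ 0.4844 -0.1112  0.036 ] tool [ 68.1 -14.9  53.8]
```

>>> jog_arm --steps '[[[1,0,0,-0.15,0],[1,0,0,-0.2,0],[1,0,0,-0.22,0.018],[1,0,0,0,0.018],[1,0,0,0,0.018],[1,0,0,0,0.018],[1,0,0,0,0]]]'

```text
time_s: 4.05
ee_pos: [0.5078, -0.1768, 0.1476]
tcp_rot: [0.0, 0.813, 0.582, 0.0]
ft_force: [0.3, -0.7, -0.8]
width: 0.0166
gripper_force: 29.6
```

>>> jog_arm --steps '[[[1,0.24,-0.145,0,0],[1,0.24,-0.145,0,0],[1,0.24,-0.145,0,0],[1,0.24,-0.145,0,0],[1,0.24,-0.145,0,0],[1,0.24,-0.145,0,0],[1,0.24,-0.145,0,0],[1,0.24,-0.145,0,0],[1,0,0,0,0],[1,0,0,0,0]]]'

```text
time_s: 5.05
ee_pos: [0.4596, 0.0425, 0.1472]
tcp_rot: [0.0, 0.812, 0.584, 0.0]
ft_force: [0.7, 0.4, -1.4]
width: 0.0169
gripper_force: 29.7
```

Run:
```python
from h import *
from scipy.spatial.transform import Rotation as Ro
s=telemetry.read_state()
w,x,y,z=s["tcp_rot"];T=Ro.from_quat([x,y,z,w]);p=np.array(s["ee_pos"])
print(p,s["width"],s["gripper_force"],np.degrees(np.arctan2(*T.as_matrix()[1::-1,0])))
c=calibration("wrist");im=snapshot("wrist");np.save("w5.npy",im);save("w5",im)
for n in("scene","side"):
    im2=snapshot(n);np.save(n+"5.npy",im2)
for s,ce,m in blobs(im): print(s,ce.round(1),onz(c,ce,.093,True).round(3),onz(c,ce,.075,True).round(3))
```

```text
[0.45955461 0.0425136  0.14716475] 0.016920660058266486 29.69162067398429 71.49408487271677
[317  16  10  28 215] [321.4  29.3] [0.498 0.154 0.093] [0.5   0.159 0.075]
[ 271  154   44  194 2550] [293.6 245.5] [0.462 0.08  0.093] [0.46  0.076 0.075]
[ 318  154   39  194 2474] [336.1 245. ] [0.477 0.075 0.093] [0.477 0.07  0.075]
```

View pics/w5.png

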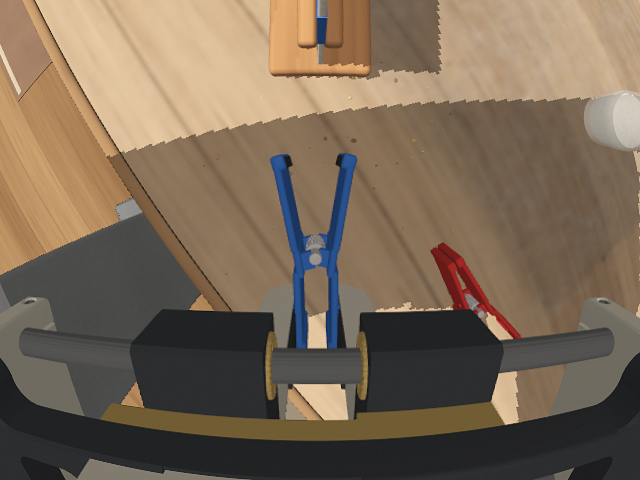

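The open clip (lips at (281,160) and (347,160), pin at (315,260)) points at the card's edge, which is near column 321 at rows 15–60. I'll zoom in on the edge.

Run:
```python
from h import *
im=np.load("w5.npy");a=cv2.resize(im[0:80,260:380],None,fx=6,fy=6,interpolation=0);save("c5",a)
```

```text
(no output)
```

View pics/c5.png

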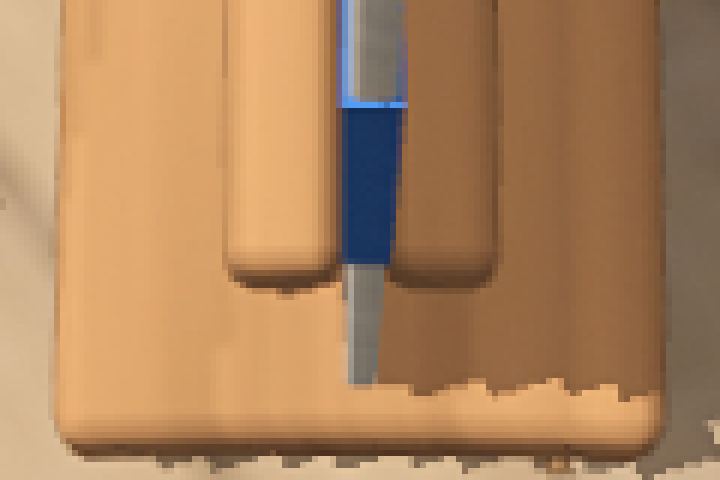

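The edge face shows up clearly. The band runs from row 17.3 (cols 317.2–327.8, z 0.093) to row 43.8 (cols 317–325, z 0.057), and the foot is at row 64 (cols 318–322.8, z≈0.021).

Run:
```python
from h import *
from scipy.spatial.transform import Rotation as Ro
s=telemetry.read_state()
w,x,y,z=s["tcp_rot"];T=Ro.from_quat([x,y,z,w]);p=np.array(s["ee_pos"]);c=calibration("wrist")
f=lambda u,v,z:(T.inv().apply(onz(c,(u,v),z,True)-p)*1e3).round(1)
print("edge",f(322.5,17.3,.093),f(321,43.8,.057),f(320.4,64,.021))
print("width top",f(317.2,17.3,.093),f(327.8,17.3,.093))
# stand side edges at z .021 : left/right at 2 rows
print("stand",f(270,5,.021),f(269.3,68,.021),f(370.5,5,.021),f(370.5,68,.021))
print("lips mid",f(278,156,.093),f(350,156,.093),"pin",f(315,259,.093))
im=np.load("w5.npy")
for s,ce,m in blobs(im)[1:]:
    ys,xs=np.nonzero(m)
    for v in(158,165,190,220,240): k=xs[ys==v];print(v,k.min(),k.max(),f(k.min(),v,.093)[1],f(k.max(),v,.093)[1])
c2={n:calibration(n) for n in("scene","side")}
for n in c2:
    im=np.load(n+"5.npy")
    for s,ce,m in blobs(im): print(n,s,ce.round(1))
    print(proj(c2[n],onz(c,(321.7,30),.075,True)))
```

```text
edge [122.5   1.4  53.9] [122.4   1.3  89.9] [121.    1.4 125.9]
width top [122.5  -0.6  53.9] [122.5   3.3  53.9]
stand [158.2 -27.1 125.9] [119.1 -26.9 125.9] [158.5  29.8 125.9] [119.4  29.2 125.9]
lips mid [ 69.8 -14.7  53.9] [69.8 11.3 53.9] pin [31.  -1.3 53.9]
158 271 283 -17.3 -12.9
165 272 285 -16.9 -12.2
190 278 291 -14.9 -10.1
220 285 298 -12.4 -7.6
240 289 306 -11.1 -4.7
158 343 356 8.8 13.5
165 341 354 8.1 12.8
190 337 349 6.7 11.1
220 331 344 4.6 9.5
240 324 340 2.1 8.1
scene [363 234  29  26 515] [377.4 246.4]
scene [337 250   6  15  85] [339.5 256.9]
[341.25915834 255.43879584]
side [374 230  23  28 327] [386.3 243.4]
side [361 254   4  14  44] [362.3 260.7]
[363.48586165 258.02093808]
```

>>> jog_arm --steps '[[[1,0,0.033,0,0],[1,0.1,0,0,0],[1,0.1,0,0,0],[1,0.1,0,0,0],[1,0.1,0,0,0],[1,0.1,0,0,0],[1,0.07,0,0,0],[1,0.06,0,0,0],[1,0,0,0,0],[1,0,0,0,0],[1,0,0,0,0]]]'

```text
time_s: 6.3
ee_pos: [0.4827, 0.1006, 0.1467]
tcp_rot: [-0.0, 0.813, 0.583, -0.0]
ft_force: [-0.2, 0.6, -0.0]
width: 0.0169
gripper_force: 29.7
```

Run:
```python
from h import *
s=telemetry.read_state();print(s["ee_pos"],s["width"],s["gripper_force"],s["ft_force"])
w=snapshot("wrist");np.save("w6.npy",w);a=snapshot("scene");b=snapshot("side")
k=lambda i,y,x:cv2.resize(i[y:y+100,x:x+100],(400,300),interpolation=0)
o=np.vstack([np.hstack([cv2.resize(w[60:300,180:460],(400,300)),cv2.resize(w[100:220,250:390],(400,300),interpolation=0)]),np.hstack([k(a,210,290),k(b,210,320)])])
save("f",o)
```

```text
[0.4826509  0.10061465 0.14670601] 0.01690328818130449 29.69148457283154 [-0.22330017  0.64143791 -0.01788636]
```

View pics/f.png

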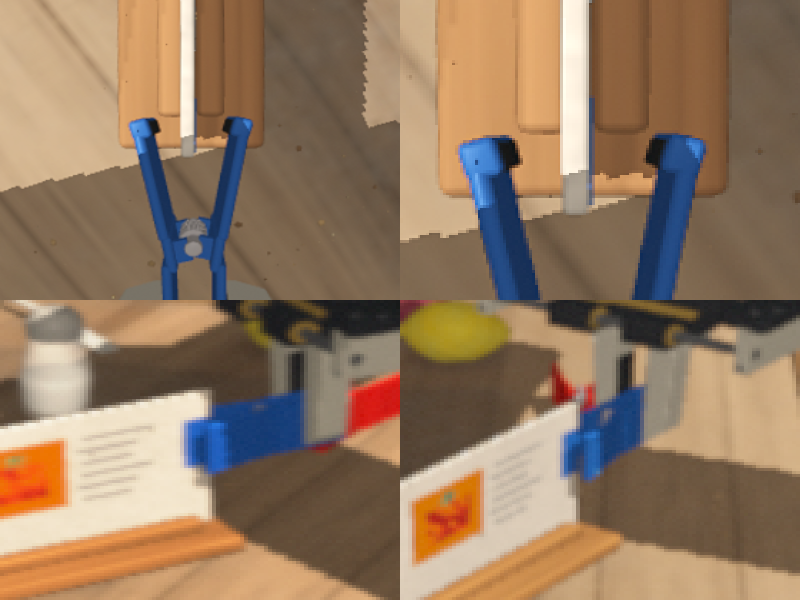

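The card's edge is well inside the jaws and midway between the lips: card at zoom column 576, lips at 518 and 650. The clip covers the band, and there is no contact force.

```bash
python3 -c "
from plant import job;print(job.finish_job())"
```

```text
the job is handed in; nothing more can be done
None
```

I handed the job in with the blue clip still squeezed fully open round the card's edge at the blue band: by my measurements the edge is about 13 mm inside the jaws and within about 1 mm of midway, with no sign of contact in the last picture or the force reading.

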